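# Load a mini helmet into a deep display tray and dock the tray

### The arm

A 7-joint arm with a two-finger parallel gripper is mounted at the origin on the work surface. World frame = base frame: x ahead of the robot, y to its left, z up, the work surface at z = 0. Lengths are in m, angles in rad, forces in N, time in s.
With the tool pointing down it reaches from about 0.4 to 0.875 m from the base axis. Payload 6.5 kg.
Tool frame: the origin (TCP) lies midway between the tips of the shut fingers; the grasp point (between the pads) lies 19 mm behind it; z points along the fingers, y is the line along which they close (so a half turn about z gives the same grasp; the last joint's range is limited). The gripper opens to 85 mm and grips with 20 to 120 N. Pads are 22 mm wide; open, the fingers measure 114 mm over their backs; the gripper's body (76 mm by 85 mm) begins 54 mm behind the grasp point. The pads swing forward as they close: fully open they stand 13 mm farther back than shut.
Start: joints at [1.078, 0.536, -0.004, 1.538, 0.003, 1.067, -0.071], TCP at [0.269, -0.592, 0.231] pointing down, gripper open.
Joint ranges: [-2.7, 2.7], [-0.37, 2.16], [-1.27, 1.26], [0.24, 2.4], [-1.31, 4.45], [0.19, 1.91], [-2.76, 2.76]. Speed limits (rad/s): [2.39, 2.39, 3.14, 3.14, 3.14, 3.14, 3.14].

### API

Orientations are given as a unit quaternion [w, x, y, z].
In Python, from plant import r gives the robot as it stands. The module is installed in compiled form; this text tells all that it offers.
- The arm moves only by the shell command python3 -m inch 'ROWS'. ROWS is JSON, a list of rows, each a list of 3 entries, a list of its own where there are three numbers: the finger opening in mm, from 0 to 85.4, then the shift along the tool's x, y, z in mm, then the turn about the tool's z in rad. In form: [[gripper, [dx, dy, dz], roll], ...]. A call has 1 to 12 rows; each row is the pose to reach, as a shift and turn from the pose commanded when the call began, along the tool's axes at that moment; what a row does not reach only later rows make up. A row lasts 1/10 s, in which the tool goes at most 50 mm and 8.59 degrees, less where a joint would pass 70% of its speed; a pose out of reach is approached as far as the arm can. A call with a gripper value outside its range is refused whole. The fingers move at their own pace and stop on an object; the grip force is fixed at half the most. Time passes only in rows, so rows that repeat a pose let the fingers close. It gives the time, the measured TCP pose, the force, the opening and the grip force at its end, in the units of the state.
- r.observe(): the state, without advancing time (a new reading comes with each control period).
- r.grab_frame(name): name is "side" or "top"; returns (picture, depth): 420x560x3 uint8, red, green, blue; 420x560 float32, m along the optical axis (not along the pixel's ray), 0 where there is no reading.
- r.calibration(name): a dict with "fovy" (degrees; the focal length in pixels is half the picture's height over the tangent of half this angle, whatever the lens; pixels are square), "cx", "cy" (the principal point, pixels), "world_to_cam" (4x4, takes a point from world to camera coordinates). Camera axes: x right, y down, z forward; pixel columns grow to the right and rows downward; lengths in m; the calibration is good to about 2 mm. A picture is of the moment at which its call begins. calibration takes no time and is no camera call.
- r.sign_off(): hands the job in; it is judged then, once.
The state is a dict: "time": time; "joints": joint angles; "qvel": joint speeds; "effort": joint torques, N m; "position": TCP position; "orientation": TCP orientation; "wrist_force": force on the tool from outside, world axes, zero at the start; "moment": the same for the moment, N m; "gripper_width": opening from 0.0 (shut) to 1.0 (fully open); "grasp_force": force on a finger pad.
Only numpy, scipy, OpenCV 4.12 (cv2) and the standard library are available. Lean on these libraries where they do the work, as an engineer would, in place of code of your own. Each camera call takes 0.05 s, during which the arm holds its last target. There are 200 camera calls.

### The job

Lower the grey mini helmet gently into the deep well of the black display tray, upright and with its face mask towards the tray's orange fin, feeling for the well's floor (its height differs each time) so that the helmet is neither dropped nor pressed hard onto it, and let it go. Only then slide the loaded tray into the slotted dock until it is fully home against the back stop. Leave the other helmets, the bottle, the pen cup and the marker where they are.

Things in the scene. Friction and masses are not known exactly. Their poses are not given: they have to be found in the camera images.
- grey_helmet: mini helmet, grey shell, white face mask; 60 wide (its y), 90 long (x from -48 to 42), 66 high, about 150 g. Flat vertical sides up to 30 high, then a round dome; flat underside. Origin: middle of its underside; z up; face mask on its -x side. The one to load. Stands on the table at the start, at any of the three helmet places
- grey_mask (a point): middle of the grey helmet's face mask, at (-46, 0, 17) mm in the helmet's frame; it only shows which way the helmet faces
- tray: loose black display tray on the table, about 600 g, open on top: 120 (x) by 160 (y) outside, 120 high, walls 5; well inside 110 by 150, with a floor of unknown height (see tray_mouth). At its foot a flange 8 thick sticks out 14 on both y sides (188 over both). Origin: centre of its underside; z up; -x is the front with the orange fin; +x enters the dock first
- tray_fin (a point): middle of the top edge of the orange grip fin on the tray's front, at (-82, 0, 113) mm in the tray's frame; the fin is an upright plate 12 thick (tray y), 44 long (tray x, from the front wall outwards), reaching from 10 to 113 mm height
- tray_mouth (a point): centre of the well's open mouth at rim height, at (0, 0, 120) mm in the tray's frame. The well's flat cork-coloured floor is height-adjustable, set somewhere from 24 to 69 mm above the tray's underside (51 to 96 below the rim), its height not reported; it is sprung and gives 4 mm under about 7 N
- dock: fixed dock on the table: two rails along its x, 194 apart inside (3 beside each flange), their lips (12 to 18 high) reach 9 inward over the flanges: the tray enters only by sliding on the table towards +x. Rails begin 70 before the origin, red flares widening the mouth at 93; a back stop 60 high ends it. Origin and axes: where the tray's are when it is fully home
- green_helmet: mini helmet, green shell, yellow face mask; 60 wide (its y), 90 long (x from -48 to 42), 66 high, about 150 g. Flat vertical sides up to 30 high, then a round dome; flat underside. Origin: middle of its underside; z up; face mask on its -x side. Leave alone
- blue_helmet: mini helmet, blue shell, orange face mask; 60 wide (its y), 90 long (x from -48 to 42), 66 high, about 150 g. Flat vertical sides up to 30 high, then a round dome; flat underside. Origin: middle of its underside; z up; face mask on its -x side. Leave alone
- bottle: closed green glass bottle, diameter 72, 260 high, standing. Origin: centre of its underside. Leave alone
- pen_cup: dark steel cup, diameter 72, 100 high, with pens that reach 150. Origin: centre of its underside. Leave alone
- marker: orange and white marker pen lying along its x, 135 long, 14 thick. Origin: centre of its underside. Leave alone

How it is judged:
By the outcome, as a careful person would: the job done as asked, in the order asked, and still so for the second after the job is handed in, with the robot touching nothing.
It also fails if it takes over 54 s, if anything falls off the work surface, if the arm or the gripper's body presses on something with over 40 N, if the wrist force passes 120 N, or if a joint passes its speed limit or range.

## Working session

There is one attempt and no reset: what is moved stays moved. The work goes in short steps, Python scripts to look and compute and a shell command to move; the robot and the scene stay as the last step left them, time stands still between calls to the robot, and variables do not carry over. Pictures are saved under pics/ and viewed, at most 12 in all, crops included, and the job is handed in when it is done.

```bash
mkdir -p pics; python3 - <<'E'
from plant import r
import cv2,numpy as np
for n in("side","top"):
    p,d=r.grab_frame(n); cv2.imwrite(f"pics/{n}0.png",p[:,:,::-1]); np.save(f"{n}0.npy",d)
    c=r.calibration(n); print(n,c["fovy"],c["cx"],c["cy"],np.round(c["world_to_cam"],3).tolist())
s=r.observe(); print({k:np.round(v,3).tolist() for k,v in s.items()})
E
```

```text
side 48.17888221613112 288.24054458213413 209.07964793642577 [[-0.895, -0.446, -0.022, 0.545], [-0.262, 0.566, -0.781, 0.196], [0.361, -0.693, -0.624, 0.91], [0.0, 0.0, 0.0, 1.0]]
top 42.46547859493764 278.21623726197623 218.57151144759706 [[-0.014, -1.0, 0.008, 0.038], [-0.996, 0.013, -0.092, 0.586], [0.092, -0.009, -0.996, 1.359], [0.0, 0.0, 0.0, 1.0]]
{'time': 0.1, 'joints': [1.078, 0.537, -0.004, 1.539, 0.003, 1.067, -0.071], 'qvel': [-0.001, -0.002, 0.001, -0.003, 0.0, 0.0, -0.001], 'effort': [0.002, -58.457, 1.052, -25.978, 0.013, 0.005, 0.0], 'position': [0.269, -0.591, 0.23], 'orientation': [-0.001, 0.977, 0.212, -0.0], 'wrist_force': [0.147, 0.128, 0.202], 'moment': [0.016, -0.011, 0.037], 'grasp_force': 0.0, 'gripper_width': 1.001}
```

View pics/top0.png

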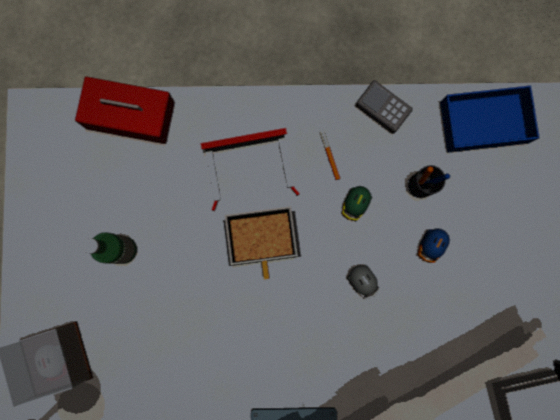

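View pics/side0.png

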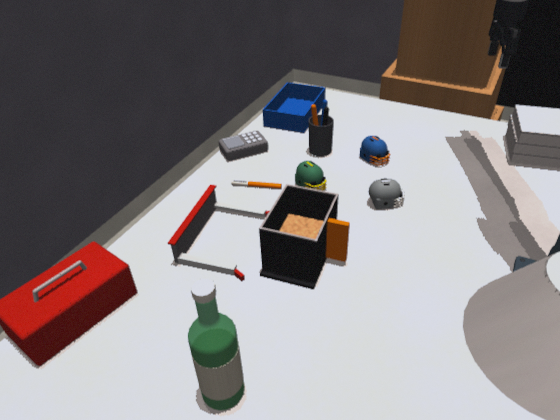

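The top view shows the tray at about (262,237) with its fin at (265,270), the dock above it (back stop about (245,138)), and the grey helmet at (363,281). I'll enlarge crops for exact points.

```bash
python3 - <<'E'
import cv2,numpy as np
t=cv2.imread("pics/top0.png"); s=cv2.imread("pics/side0.png")
a=cv2.resize(t[120:310,195:395],None,fx=3.1,fy=3.1,interpolation=cv2.INTER_CUBIC)
a=np.clip(a.astype(float)*1.6,0,255).astype(np.uint8)
cv2.imwrite("pics/topc.png",a)
b=cv2.resize(s[160:310,160:420],None,fx=3,fy=3,interpolation=cv2.INTER_CUBIC)
b=np.clip(b.astype(float)*1.6,0,255).astype(np.uint8)
cv2.imwrite("pics/sidec.png",b)
E
```

```text
(no output)
```

View pics/topc.png

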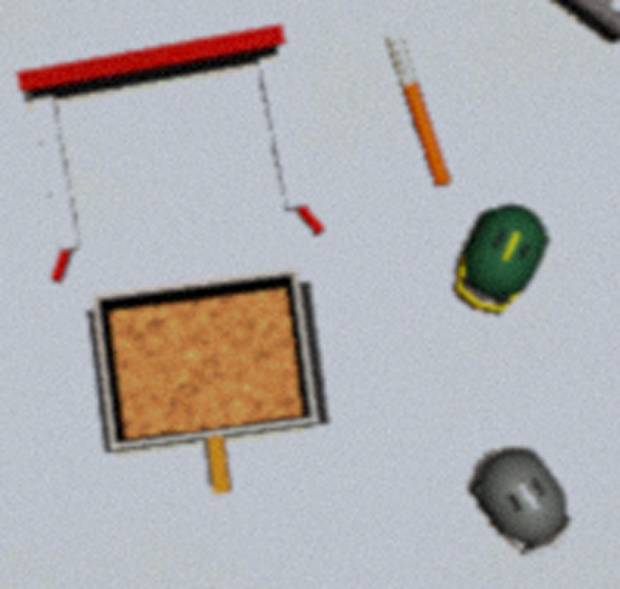

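View pics/sidec.png

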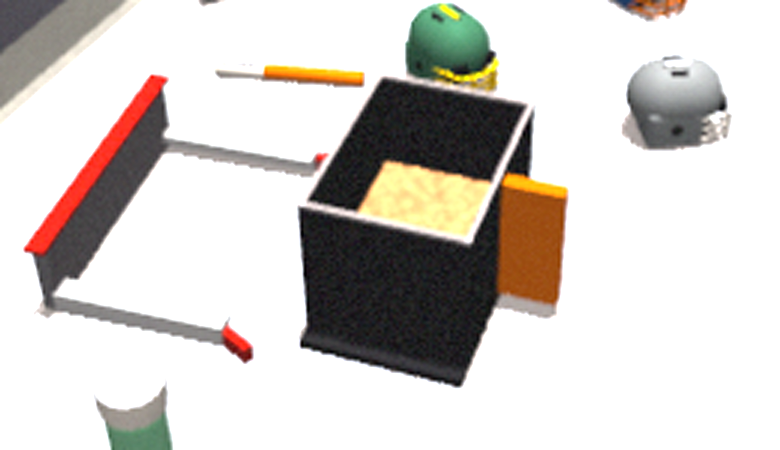

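Top crop (×3.1, offset 195,120): rim outer corners are about (98,298), (297,275), (316,425) and (108,450), the fin tip is (222,492), and the helmet is at (520,497) with its white mask at the lower right (545,537). The side crop agrees: the mask points right, i.e. -x,-y. Next I'll measure with depth from both views.

```bash
cat > h.py <<'E'
import numpy as np,cv2
from plant import r
def cloud(n,d):
    c=r.calibration(n); f=d.shape[0]/2/np.tan(np.radians(c["fovy"])/2)
    v,u=np.mgrid[:d.shape[0],:d.shape[1]]
    P=np.stack([(u-c["cx"])/f*d,(v-c["cy"])/f*d,d,np.ones_like(d)],-1)
    return (P@np.linalg.inv(c["world_to_cam"]).T)[...,:3]
def ray(n,u,v):
    c=r.calibration(n); f=210/np.tan(np.radians(c["fovy"])/2)
    M=np.linalg.inv(c["world_to_cam"]); return M[:3,3],M[:3,:3]@[(u-c["cx"])/f,(v-c["cy"])/f,1]
def at(n,u,v,z):
    o,d=ray(n,u,v); return o+d*(z-o[2])/d[2]
def tri(ut,us):
    o1,d1=ray("top",*ut);o2,d2=ray("side",*us)
    s=np.linalg.lstsq(np.c_[d1,-d2],o2-o1,rcond=None)[0]; a,b=o1+d1*s[0],o2+d2*s[1]
    return (a+b)/2,np.linalg.norm(a-b)
T=lambda x,y:(195+(x+.5)/3.1-.5,120+(y+.5)/3.1-.5)
S=lambda x,y:(160+(x+.5)/3-.5,160+(y+.5)/3-.5)
E
python3 - <<'E'
from h import *
np.set_printoptions(precision=4,suppress=True)
dt,ds=np.load("top0.npy"),np.load("side0.npy"); Ct,Cs=cloud("top",dt),cloud("side",ds)
print("table z",np.median(Ct[200:300,310:335,2]),np.median(Cs[260:300,360:400,2]))
h0=at("top",*T(520,497),.04); print("h0",h0)
for nm,C in(("top",Ct),("side",Cs)):
    m=(np.hypot(C[...,0]-h0[0],C[...,1]-h0[1])<.07)&(C[...,2]>.008)&(C[...,2]<.09)
    P=C[m]; print(nm,len(P),"z98",np.percentile(P[:,2],98)); np.save(f"helm_{nm}.npy",P)
    q=P[:,:2].astype(np.float32)*1000; print(cv2.minAreaRect(q))
    low=P[(P[:,2]<.032)]; print(" low",len(low), cv2.minAreaRect(low[:,:2].astype(np.float32)*1000))
# tray
rim=[at("top",*T(*p),.12) for p in((98,298),(297,275),(316,425),(108,450))]
print("rim",np.array(rim)[:,:2],"mean",np.mean(rim,0)); R=np.array(rim)
print([np.linalg.norm(R[i]-R[i-1]) for i in range(4)])
ax=(R[0]+R[1])-(R[2]+R[3]); ay=R[0]+R[3]-R[1]-R[2]
print("yaws",np.degrees(np.arctan2(ax[1],ax[0])),np.degrees(np.arctan2(-ay[0],ay[1])))
for a,b in(((98,298),(382,78)),((297,275),None),((316,425),(533,104)),((108,450),(470,240))):
    pass
print("tri BL/BR/FR/FL:",[tri(T(*a),S(*b)) for a,b in(((98,298),(303,207)),((297,275),(382,78)),((316,425),(533,105)),((108,450),(471,241)))])
print("fin tip",tri(T(222,491),S(566,190)), at("top",*T(222,489),.113))
c=R.mean(0)
m=(np.hypot(Ct[...,0]-c[0],Ct[...,1]-c[1])<.04); print("floor",np.median(Ct[m][:,2]),Ct[m][:,2].std())
m=(np.hypot(Cs[...,0]-c[0],Cs[...,1]-c[1])<.03)&(Cs[...,2]<.1); print("floor side",m.sum(),np.median(Cs[m][:,2]))
# dock
L,Rr=at("top",*T(22,90),.06),at("top",*T(285,43),.06); print("stop top front corners",L,Rr)
d=L-Rr; print("dock yaw",np.degrees(np.arctan2(-d[0],d[1])))
fl=[at("top",*T(*p),.018) for p in((76,248),(288,208))]; print("rail starts",fl)
d=fl[0]-fl[1]; print(np.linalg.norm(d),np.degrees(np.arctan2(-d[0],d[1])))
E
```

```text
table z 0.00048143864445282514 -0.0005242903513510422
h0 [ 0.4275 -0.1795  0.04  ]
top 750 z98 0.06933283039444074
((425.832275390625, -168.6902618408203), (109.16852569580078, 120.27810668945312), 89.27969360351562)
 low 89 ((425.832275390625, -168.6902618408203), (109.16852569580078, 120.27810668945312), 89.27969360351562)
side 806 z98 0.0660587121650206
((420.555908203125, -171.3282470703125), (88.66934204101562, 50.080291748046875), 26.889455795288086)
 low 237 ((415.6736145019531, -170.14111328125), (88.9311294555664, 38.191375732421875), 40.37845230102539)
rim [[ 0.5865  0.155 ]
 [ 0.6023  0.0012]
 [ 0.4864 -0.0115]
 [ 0.4696  0.148 ]] mean [0.5362 0.0732 0.12  ]
[np.float64(0.11712343817361648), np.float64(0.15459188795511514), np.float64(0.11655779037441012), np.float64(0.16034030901114113)]
yaws 4.838514676876947 5.949881738447844
tri BL/BR/FR/FL: [(array([0.5884, 0.1561, 0.1159]), np.float64(0.003377002967009693)), (array([0.6052, 0.0022, 0.1162]), np.float64(0.005426266596569104)), (array([ 0.4891, -0.0106,  0.1188]), np.float64(0.005633727800562644)), (array([0.4704, 0.148 , 0.1242]), np.float64(0.001875934974549574))]
fin tip (array([0.4379, 0.0616, 0.1121]), np.float64(0.0019101090466313502)) [0.4386 0.0613 0.113 ]
floor 0.0449661550812015 0.002824815488235753
floor side 158 0.04436205764118073
stop top front corners [0.7638 0.2213 0.06  ] [0.8003 0.006  0.06  ]
dock yaw 9.613292437792886
rail starts [array([0.6387, 0.182 , 0.018 ]), array([0.6701, 0.0046, 0.018 ])]
0.18022892247682826 10.034348295522078
```

```bash
cat >> h.py <<'E'
def pca(P):
    c=P.mean(0); w,V=np.linalg.eigh(np.cov((P-c).T)); return V[:,::-1],c
E
python3 - <<'E'
from h import *
np.set_printoptions(precision=4,suppress=True)
img=cv2.imread("pics/top0.png").astype(int); dt,ds=np.load("top0.npy"),np.load("side0.npy"); Ct,Cs=cloud("top",dt),cloud("side",ds)
h0=np.array([.425,-.176])
for nm,C in(("top",Ct),("side",Cs)):
    m=(np.hypot(C[...,0]-h0[0],C[...,1]-h0[1])<.06)&(C[...,2]>.017)&(C[...,2]<.08)
    m=cv2.morphologyEx(m.astype(np.uint8),cv2.MORPH_OPEN,np.ones((3,3)))>0
    P=C[m][:,:2]; V,c=pca(P); q=(P-c)@V*1000
    print(nm,m.sum(),c,np.degrees(np.arctan2(V[1,0],V[0,0])),np.percentile(q,[1,99],axis=0),cv2.minAreaRect(P.astype(np.float32)*1000))
# gray colour silhouette in top
g=img[255:305,335:390]; sat=g.max(2)-g.min(2); br=g.mean(2); bg=np.median(br); m=(br<bg*.8)
n,l,st,ce=cv2.connectedComponentsWithStats(m.astype(np.uint8)); k=1+st[1:,4].argmax()
v,u=np.nonzero(l==k); P=np.array([at("top",a+335,b+255,.025)[:2] for a,b in zip(u,v)]); V,c=pca(P)
print("colour",len(P),c,np.degrees(np.arctan2(V[1,0],V[0,0])),cv2.minAreaRect(P.astype(np.float32)*1000))
# red stop line
rd=(img[...,2]>90)&(img[...,1]<50)&(img[...,0]<60); rd[:, :190]=0; rd[165:]=0
v,u=np.nonzero(rd); P=np.array([at("top",a,b,.06)[:2] for a,b in zip(u,v)],np.float32)
print("stop",len(P),cv2.minAreaRect(P*1000),pca(P)[1],[np.degrees(np.arctan2(*x)) for x in pca(P)[0].T[:1]])
for sl in((190,225),(285,305)):
    rd=(img[...,2]>90)&(img[...,1]<60)&(img[...,0]<70); w=np.zeros_like(rd); w[180:215,sl[0]:sl[1]]=1
    v,u=np.nonzero(rd&w); print("flare",len(u),at("top",u.mean(),v.mean(),.018))
# cork
ck=(img[...,2]-img[...,0]>50)&(img[...,1]>70); ck[:, :215]=0;ck[:,305:]=0;ck[:205]=0;ck[264:]=0
v,u=np.nonzero(ck); P=np.array([at("top",a,b,.045)[:2] for a,b in zip(u,v)],np.float32); print("cork",cv2.minAreaRect(P*1000),P.mean(0))
fn=(img[...,2]-img[...,0]>50)&(img[...,1]>50); fn[:264]=0;fn[285:]=0;fn[:,:255]=0;fn[:,275:]=0
v,u=np.nonzero(fn); P=np.array([at("top",a,b,.113)[:2] for a,b in zip(u,v)],np.float32); print("fin",cv2.minAreaRect(P*1000),P.mean(0))
s=r.observe(); print(s["position"],s["orientation"])
E
```

```text
top 683 [ 0.4277 -0.1787] -149.62651869623807 [[-36.6888 -26.6169]
 [ 38.6495  30.4334]] ((426.6531677246094, -182.18060302734375), (82.47994995117188, 59.67698669433594), 30.7447452545166)
side 691 [ 0.4245 -0.1608] -152.05761657469813 [[-34.5514 -15.3821]
 [ 41.8725  29.931 ]] ((421.89263916015625, -170.65042114257812), (85.17762756347656, 50.080291748046875), 26.889453887939453)
colour 786 [ 0.4267 -0.1814] -144.404331801267 ((427.44061279296875, -181.62648010253906), (90.14122772216797, 67.03101348876953), 35.82933044433594)
stop 473 ((780.4137573242188, 54.61736297607422), (332.7660217285156, 74.99555206298828), 82.10454559326172) [0.7879 0.1078] [np.float64(-2.4454161471761933)]
flare 24 [0.6242 0.1956 0.018 ]
flare 23 [ 0.6599 -0.0152  0.018 ]Traceback (most recent call last):
  File "<stdin>", line 24, in <module>
  File "h.py", line 12, in at
    o,d=ray(n,u,v); return o+d*(z-o[2])/d[2]
        ~~~^^^^^^^
  File "h.py", line 9, in ray
    c=r.calibration(n); f=210/np.tan(np.radians(c["fovy"])/2)
ValueError: time passes only in moves, steps and waits
```

```bash
sed -i 's/r\.calibration(n)/cal(n)/; s/^from plant import r$/from plant import r\nimport functools\n@functools.cache\ndef cal(n): return r.calibration(n)/' h.py
python3 - <<'E'
from h import *
np.set_printoptions(precision=4,suppress=True)
img=cv2.imread("pics/top0.png").astype(int)
def pts(m,z):
    v,u=np.nonzero(m); return np.array([at("top",a,b,z)[:2] for a,b in zip(u,v)],np.float32)
def win(m,y0,y1,x0,x1):
    w=np.zeros_like(m); w[y0:y1,x0:x1]=1; return m&w
rd=(img[...,2]>90)&(img[...,1]<60)&(img[...,0]<70)
P=pts(win(rd,120,165,195,295),.06);print("stop",len(P),cv2.minAreaRect(P*1000),P.mean(0))
og=(img[...,2]-img[...,0]>40)&(img[...,1]>50)
P=pts(win(og,205,263,215,305),.045);print("cork",len(P),cv2.minAreaRect(P*1000),P.mean(0))
P=pts(win(og,265,285,255,275),.113);print("fin",len(P),cv2.minAreaRect(P*1000),P.mean(0),pca(P)[0][:,0])
E
```

```text
stop 478 ((790.3329467773438, 116.05572509765625), (14.560308456420898, 218.74508666992188), 9.790436744689941) [0.7901 0.1161]
cork 2352 ((533.2438354492188, 73.34807586669922), (116.4186019897461, 144.92132568359375), 6.86423397064209) [0.5392 0.074 ]
fin 75 ((452.6463317871094, 63.69980239868164), (32.40241622924805, 12.401409149169922), 6.495100021362305) [0.4527 0.0637] [-0.9887 -0.1499]
```

```bash
cat > go.py <<'E'
import sys,numpy as np
from plant import r
from scipy.spatial.transform import Rotation as R
x,y,z,yaw=map(float,sys.argv[1:5]); s=r.observe()
M=R.from_quat(np.roll(s["orientation"],-1)).as_matrix(); p=np.array(s["position"])
cur=np.degrees(np.arctan2(M[1,0],M[0,0])); rel=(cur-yaw+90)%180-90
print("t",round(s["time"],2),"pos",np.round(p*1000,1),"yaw",round(cur,2),"tilt",np.round(M[:2,2],4),"F",np.round(s["wrist_force"],2),"w",round(s["gripper_width"]*85.4,1),"g",round(s["grasp_force"],1),"j7",round(s["joints"][6],2))
print("delta mm",np.round(M.T@(np.array([x,y,z])-p)*1000,1),"roll",round(np.radians(rel),3))
E
python3 go.py .428 -.180 .15 34
```

```text
t 0.1 pos [ 268.8 -591.2  230.5] yaw 24.46 tilt [-0.0008  0.0014] F [0.15 0.13 0.2 ] w 85.4 g 0.0 j7 -0.07
delta mm [ 315.2 -308.2   80.9] roll -0.167
```

```bash
python3 -m inch '[[85.4,[30,-29,0],0],[85.4,[65,-63,10],-0.05],[85.4,[100,-97,20],-0.1],[85.4,[135,-131,30],-0.16],[85.4,[170,-165,40],-0.167],[85.4,[205,-199,50],-0.167],[85.4,[240,-233,60],-0.167],[85.4,[275,-268,70],-0.167],[85.4,[305,-297,80],-0.167],[85.4,[315,-308,81],-0.167],[85.4,[315,-308,81],-0.167]]'; python3 go.py .428 -.180 0 34
python3 - <<'E'
from h import *
p,d=r.grab_frame("top");q,e=r.grab_frame("side")
a=cv2.resize(p[230:320,320:420],None,fx=4,fy=4); b=cv2.resize(q[90:220,300:460],None,fx=2.5,fy=2.77)
cv2.imwrite("pics/pre.png",np.clip(np.hstack([a,cv2.resize(b,(400,360))])[:,:,::-1]*1.4,0,255))
E
```

```text
time: 1.2
position: [0.4288, -0.178, 0.1498]
orientation: [-0.001, 0.955, 0.295, -0.0]
wrist_force: [-0.3, -0.3, -0.5]
gripper_width: 0.996
grasp_force: 0.0
t 1.2 pos [ 428.8 -178.   149.8] yaw 34.33 tilt [-0.0008  0.0014] F [-0.34 -0.31 -0.45] w 85.0 g 0.0 j7 -0.77
delta mm [ -1.8   1.5 149.8] roll 0.006[ WARN:0@1.401] global loadsave.cpp:1063 imwrite_ Unsupported depth image for selected encoder is fallbacked to CV_8U.
```

View pics/pre.png

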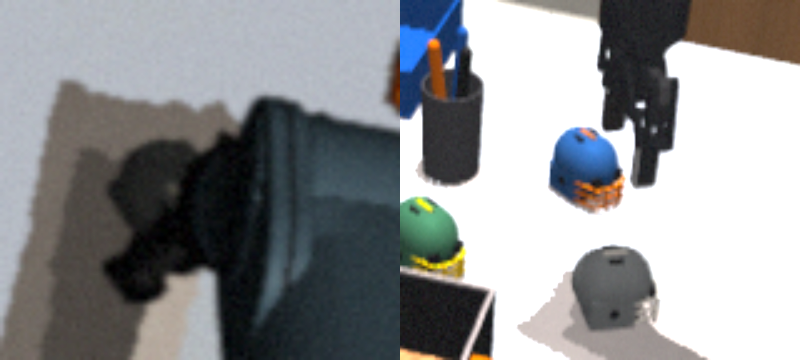

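The side half shows the open fingers above the table, with the grey helmet at (615,285) clear below them and its mask to the right. Descending.

```bash
python3 -m inch '[[85.4,[0,0,30],0],[85.4,[0,0,65],0],[85.4,[0,0,95],0],[85.4,[0,0,120],0],[85.4,[0,0,138],0],[85.4,[0,0,147],0],[85.4,[0,0,150],0],[85.4,[0,0,150],0]]'; python3 go.py .428 -.180 -.001 34
```

```text
time: 2.1
position: [0.4283, -0.1818, 0.0005]
orientation: [0.0, 0.956, 0.292, -0.0]
wrist_force: [0.4, 0.0, 0.4]
gripper_width: 1.001
grasp_force: 0.0
t 2.1 pos [ 428.3 -181.8    0.5] yaw 33.95 tilt [ 0.0001 -0.0005] F [0.4  0.02 0.41] w 85.5 g 0.0 j7 -0.85
delta mm [ 0.8 -1.7  1.5] roll -0.001
```

```bash
python3 -m inch '[[40,[0,0,1],0],[40,[0,0,1],0],[40,[0,0,1],0],[40,[0,0,1],0],[40,[0,0,1],0],[40,[0,0,1],0],[40,[0,0,1],0]]'; python3 go.py .428 -.180 -.001 34
```

```text
time: 2.8
position: [0.4289, -0.1813, 0.0002]
orientation: [0.001, 0.956, 0.292, 0.001]
wrist_force: [-1.3, 0.3, 5.9]
gripper_width: 0.699
grasp_force: 64.8
t 2.8 pos [ 4.289e+02 -1.813e+02  2.000e-01] yaw 34.01 tilt [ 0.0013 -0.0007] F [-1.28  0.32  5.86] w 59.7 g 64.8 j7 -0.85
delta mm [-0.  -1.6  1.2] roll 0.0
```

```bash
python3 -m inch '[[40,[0,0,-15],0],[40,[0,0,-45],0],[40,[0,0,-80],0],[40,[0,0,-115],0],[40,[0,0,-150],0],[40,[0,0,-180],0],[40,[0,0,-190],0],[40,[0,0,-190],0]]'; python3 go.py .537 .0735 .19 6.5
python3 - <<'E'
from h import *
q,e=r.grab_frame("side"); q=np.clip(cv2.resize(q[0:240,220:500],None,fx=2.4,fy=2.4)*1.3,0,255).astype(np.uint8)
cv2.imwrite("pics/lift.png",q[:,:,::-1]); np.save("sidelift.npy",e)
p,d=r.grab_frame("top"); np.save("toplift.npy",d); cv2.imwrite("pics/toplift.png",p[:,:,::-1])
E
```

```text
time: 3.6
position: [0.429, -0.1813, 0.1905]
orientation: [0.001, 0.956, 0.293, 0.001]
wrist_force: [0.0, -0.0, -1.7]
gripper_width: 0.698
grasp_force: 64.8
t 3.6 pos [ 429.  -181.3  190.5] yaw 34.02 tilt [ 0.0029 -0.0013] F [ 0.02 -0.01 -1.7 ] w 59.6 g 64.8 j7 -0.75
delta mm [ 232.  -150.8    0.5] roll 0.48
```

View pics/lift.png

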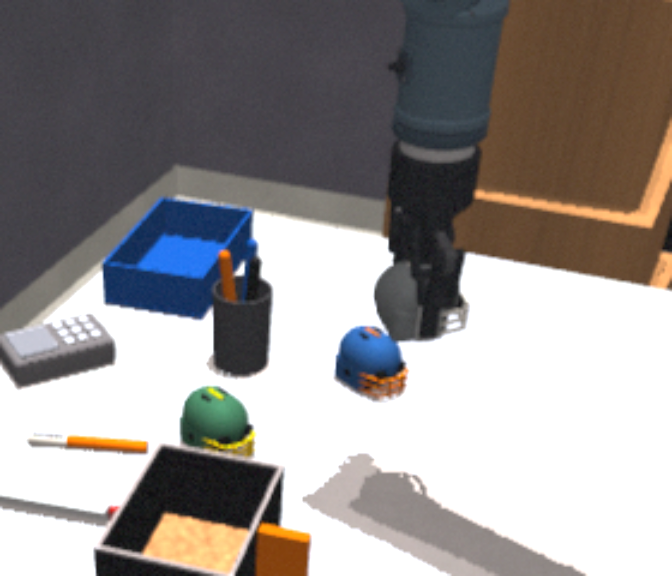

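The helmet is held upright at (425,305), mask at (455,318). The grip looks off-centre along the helmet, towards the mask. Checking with depth.

```bash
python3 - <<'E'
from h import *
from scipy.spatial.transform import Rotation as R
s=r.observe(); M=R.from_quat(np.roll(s["orientation"],-1)).as_matrix(); p=np.array(s["position"])
for n,f in(("side","sidelift.npy"),("top","toplift.npy")):
    Q=((cloud(n,np.load(f)).reshape(-1,3)-p)@M)*1000
    m=(abs(Q[:,0])<80)&(abs(Q[:,1])<60)&(Q[:,2]>-66)&(Q[:,2]<12); Q=Q[m]
    print(n,len(Q),"z range",np.percentile(Q[:,2],[1,50,99]))
    for a in range(-60,12,8):
        k=(Q[:,2]>a)&(Q[:,2]<a+8)
        if k.sum()>8: print(a,k.sum(),np.round(np.percentile(Q[k,0],[2,98]),1),np.round(np.percentile(Q[k,1],[2,98]),1))
E
```

```text
side 851 z range [-65.55368842 -37.18396649  -4.43846507]
-60 131 [-5.4 37.6] [-59.2  51.2]
-52 85 [-31.6  41.8] [-44.4   4.2]
-44 106 [-32.4  42.9] [-45.2   1.7]
-36 138 [-43.5  41.3] [-44.3   2.4]
-28 88 [-34.1  38.3] [-44.2  -6.3]
-20 97 [-41.2  32.5] [-43.6  -9.8]
-12 84 [-42.9  32.7] [-37.9  11.4]
top 253 z range [-64.15122731 -51.01543108  -8.74036757]
-60 93 [ 0.8 35.1] [-54.   15.8]
-52 65 [ 7.5 38.1] [-38.9  22.3]
-44 26 [18.7 39.4] [-26.7  21.4]
-36 20 [-33.7  38.6] [-35.5  15.3]
-28 12 [-36.6  28.4] [-38.4 -19.9]
-20 10 [-37.5  28.9] [-33.6  19.2]
```

```bash
python3 -m inch '[[40,[18,-11,0],0.05],[40,[50,-32,0],0.13],[40,[85,-55,0],0.22],[40,[120,-77,0],0.31],[40,[155,-100,0],0.4],[40,[190,-122,0],0.48],[40,[217,-139,0],0.48],[40,[231,-148,0],0.48],[40,[234,-150,0],0.48],[40,[234,-150,0],0.48]]'; python3 go.py .539 .074 .045 6.5
python3 - <<'E'
from h import *
p,d=r.grab_frame("top");q,e=r.grab_frame("side")
a=cv2.resize(p[190:300,200:320],(400,367)); b=cv2.resize(q[130:310,220:400],(400,367))
o=np.clip(np.hstack([a,b])[:,:,::-1]*1.5,0,255).astype(np.uint8); cv2.imwrite("pics/above.png",o)
E
```

```text
time: 4.7
position: [0.5375, 0.0733, 0.1882]
orientation: [0.0, 0.998, 0.057, -0.001]
wrist_force: [-0.2, -1.3, -0.9]
gripper_width: 0.696
grasp_force: 64.6
t 4.7 pos [537.5  73.3 188.2] yaw 6.51 tilt [-0.0022 -0.0011] F [-0.24 -1.27 -0.88] w 59.5 g 64.6 j7 -1.77
delta mm [  1.9  -0.7 143.2] roll 0.0
```

View pics/above.png

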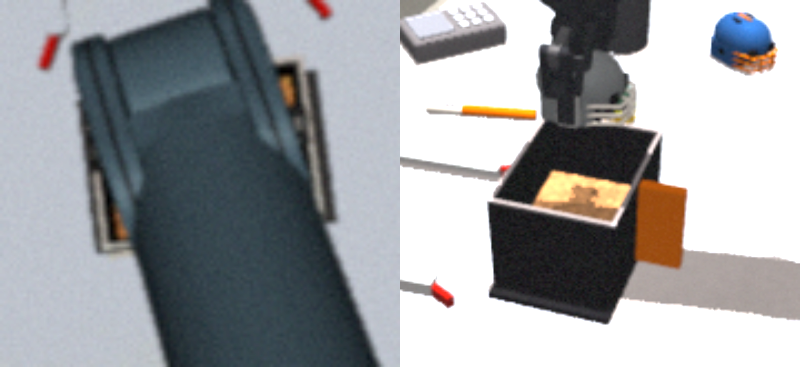

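The helmet hangs at (590,85) above the tray mouth with its mask towards the orange fin, and it is clear of the rim. Lowering to about 10 mm above the estimated floor.

```bash
python3 -m inch '[[40,[1,0,15],0],[40,[2,0,40],0],[40,[2,0,65],0],[40,[2,0,88],0],[40,[2,0,108],0],[40,[2,0,122],0],[40,[2,0,129],0],[40,[2,0,132],0],[40,[2,0,132],0],[40,[2,0,132],0],[40,[2,0,132],0]]'; python3 go.py .539 .074 .045 6.5
```

```text
time: 5.9
position: [0.5409, 0.0747, 0.058]
orientation: [-0.0, 0.998, 0.057, 0.001]
wrist_force: [0.1, -0.4, -1.3]
gripper_width: 0.696
grasp_force: 64.7
t 5.9 pos [540.9  74.7  58. ] yaw 6.52 tilt [0.0013 0.0002] F [ 0.1  -0.4  -1.31] w 59.4 g 64.7 j7 -1.82
delta mm [-1.9  0.5 13. ] roll 0.0
```

```bash
f='import numpy as np;from plant import r;s=r.observe();print(np.round(s["wrist_force"],2),np.round(s["position"],4))'
python3 -m inch '[[40,[0,0,2],0],[40,[0,0,4],0],[40,[0,0,6],0],[40,[0,0,6],0],[40,[0,0,6],0],[40,[0,0,6],0]]'>/dev/null; python3 -c "$f"
python3 -m inch '[[40,[0,0,1],0],[40,[0,0,2],0],[40,[0,0,3],0],[40,[0,0,3],0],[40,[0,0,3],0]]'>/dev/null; python3 -c "$f"
```

```text
[ 0.08  0.78 -2.14] [0.5403 0.0746 0.0513]
[ 0.41  0.6  -0.27] [0.5402 0.0746 0.0482]
```

```bash
f='import numpy as np;from plant import r;s=r.observe();print(np.round(s["wrist_force"],2),np.round(s["moment"],3),np.round(s["position"],4))'
python3 -m inch '[[40,[0,0,0],0],[40,[0,0,0],0]]'>/dev/null; python3 -c "$f"
python3 -m inch '[[40,[0,0,1],0],[40,[0,0,1],0],[40,[0,0,1],0]]'>/dev/null; python3 -c "$f"
python3 -m inch '[[40,[0,0,0],0]]'>/dev/null; python3 -c "$f"
```

```text
[-0.06 -0.06 -1.11] [-0.001  0.036  0.008] [0.5403 0.0746 0.0483]
[ 0.33  0.21 -0.61] [-0.056 -0.03   0.01 ] [0.5403 0.0746 0.0472]
[ 0.05  0.3  -0.99] [ 0.037  0.029 -0.008] [0.5403 0.0746 0.0473]
```

```bash
f='import numpy as np;from plant import r;s=r.observe();print(np.round(s["wrist_force"],2),np.round(s["moment"],3),np.round(s["position"],4))'
python3 -m inch '[[40,[0,0,1],0],[40,[0,0,1],0],[40,[0,0,1],0]]'>/dev/null; python3 -c "$f"
python3 -m inch '[[40,[0,0,0],0]]'>/dev/null; python3 -c "$f"
python3 -m inch '[[40,[0,0,1],0],[40,[0,0,1],0],[40,[0,0,1],0]]'>/dev/null; python3 -c "$f"
python3 -m inch '[[40,[0,0,0],0]]'>/dev/null; python3 -c "$f"
```

```text
[-0.15 -0.34 -0.96] [ 0.026 -0.007  0.04 ] [0.5403 0.0745 0.0462]
[-0.18 -0.25 -1.4 ] [-0.029  0.057  0.051] [0.5403 0.0746 0.0463]
[-0.05 -0.22 -1.13] [-0.037 -0.051 -0.022] [0.5402 0.0746 0.0452]
[-0.21  0.01  0.14] [-0.005  0.037  0.021] [0.5403 0.0746 0.0453]
```

```bash
f='import numpy as np;from plant import r;s=r.observe();print(np.round(s["wrist_force"],2),np.round(s["moment"],3),np.round(s["position"],4))'
python3 -m inch '[[40,[0,0,0],0]]'>/dev/null; python3 -c "$f"
python3 -m inch '[[40,[0,0,1],0],[40,[0,0,1],0],[40,[0,0,1],0]]'>/dev/null; python3 -c "$f"
python3 -m inch '[[40,[0,0,0],0]]'>/dev/null; python3 -c "$f"
```

```text
[-0.59  0.17  0.06] [ 0.042 -0.053  0.056] [0.5403 0.0746 0.0453]
[-0.2   0.63  0.29] [-0.067  0.025 -0.023] [0.5404 0.0746 0.0444]
[ 0.38 -0.23  0.61] [-0.051 -0.04  -0.05 ] [0.5404 0.0746 0.0444]
```

```bash
f='import numpy as np;from plant import r;s=r.observe();print(np.round(s["wrist_force"],2),np.round(s["position"],4))'
python3 -m inch '[[40,[0,0,0.5],0],[40,[0,0,0.5],0]]'>/dev/null; python3 -c "$f"
python3 -m inch '[[40,[0,0,0],0]]'>/dev/null; python3 -c "$f"
```

```text
[-0.11  0.19  0.88] [0.5404 0.0746 0.0438]
[-1.12  0.21  1.44] [0.5404 0.0746 0.0439]
```

Contact is confirmed: about 2.4 N with the spring slightly compressed. Releasing and rising.

```bash
python3 -m inch '[[66,[0,0,0],0],[66,[0,0,0],0],[72,[0,0,0],0],[80,[0,0,0],0],[80,[0,0,0],0],[80,[0,0,0],0],[80,[0,0,0],0]]'; python3 -m inch '[[80,[0,0,-8],0],[80,[0,0,-25],0],[80,[0,0,-50],0],[80,[0,0,-85],0],[80,[0,0,-125],0],[80,[0,0,-160],0],[80,[0,0,-180],0],[80,[0,0,-185],0]]'
python3 -m inch '[[80,[-40,0,0],0],[80,[-85,0,0],0],[80,[-130,0,0],0],[80,[-160,0,0],0],[80,[-170,0,0],0],[80,[-170,0,0],0]]'
python3 - <<'E'
from h import *
np.set_printoptions(precision=4,suppress=True)
p,d=r.grab_frame("top");q,e=r.grab_frame("side"); cv2.imwrite("pics/t2.png",p[:,:,::-1]); cv2.imwrite("pics/s2.png",q[:,:,::-1])
a=cv2.resize(p[190:300,200:320],(400,367)); b=cv2.resize(q[130:310,220:400],(400,367))
o=np.clip(np.hstack([a,b])[:,:,::-1]*1.5,0,255).astype(np.uint8); cv2.imwrite("pics/placed.png",o)
E
```

```text
time: 9.9
position: [0.5403, 0.0746, 0.0438]
orientation: [0.0, 0.998, 0.057, 0.0]
wrist_force: [-0.5, 0.3, 0.7]
gripper_width: 0.936
grasp_force: 0.0
time: 10.7
position: [0.5418, 0.0749, 0.2319]
orientation: [-0.0, 0.998, 0.057, 0.003]
wrist_force: [-0.5, -0.2, -0.5]
gripper_width: 0.941
grasp_force: 0.0
time: 11.3
position: [0.3704, 0.055, 0.2285]
orientation: [0.0, 0.998, 0.057, -0.0]
wrist_force: [0.8, 0.3, -0.1]
gripper_width: 0.932
grasp_force: 0.0
```

View pics/placed.png

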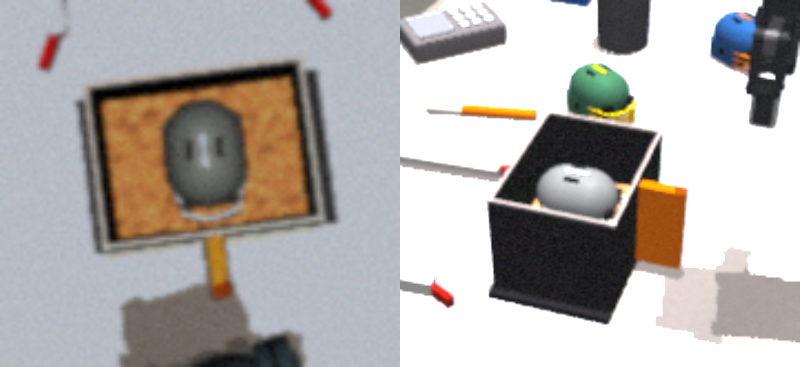

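Released: the helmet stands upright mid-well, mask (210,210) towards the fin (218,265). Now the fin grasp.

```bash
python3 go.py .4496 .0635 .075 6.5
```

```text
t 11.4 pos [372.7  55.5 228.9] yaw 6.52 tilt [0.0012 0.0004] F [0.03 0.57 0.59] w 80.2 g 0.0 j7 -1.75
delta mm [ 77.1   0.9 154. ] roll 0.0
```

```bash
python3 -m inch '[[60,[35,0,0],0],[60,[65,0,15],0],[60,[77,1,40],0],[60,[77,1,75],0],[60,[77,1,110],0],[60,[77,1,138],0],[60,[77,1,150],0],[60,[77,1,154],0],[60,[77,1,154],0]]'; python3 -m inch '[[30,[0,0,0],0],[30,[0,0,0],0],[20,[0,0,0],0],[10,[0,0,0],0],[5,[0,0,0],0],[5,[0,0,0],0],[5,[0,0,0],0],[5,[0,0,0],0]]'; python3 go.py .4496 .0635 .075 9.8
```

```text
time: 12.3
position: [0.4488, 0.0632, 0.0749]
orientation: [-0.0, 0.998, 0.057, 0.0]
wrist_force: [-0.1, -0.2, -0.0]
gripper_width: 0.701
grasp_force: 0.0
time: 13.1
position: [0.4485, 0.0633, 0.0756]
orientation: [0.0, 0.998, 0.058, 0.001]
wrist_force: [-1.1, -0.3, 7.0]
gripper_width: 0.131
grasp_force: 58.7
t 13.1 pos [448.5  63.3  75.6] yaw 6.61 tilt [ 0.0012 -0.    ] F [-1.08 -0.34  7.02] w 11.2 g 58.7 j7 -1.86
delta mm [ 1.1 -0.1  0.6] roll -0.056
```

```bash
python3 -m inch '[[5,[0,0,-0.3],0],[5,[1.5,1,-0.3],-0.01],[5,[3,2,-0.3],-0.02],[5,[5,3,-0.3],-0.03],[5,[7,4,-0.3],-0.04],[5,[8.5,5,-0.3],-0.05],[5,[9.6,5.6,-0.3],-0.056],[5,[9.6,5.6,-0.3],-0.056],[5,[9.6,5.6,-0.3],-0.056]]'; python3 go.py .4587 .0588 .075 9.8
python3 - <<'E'
from h import *
p,d=r.grab_frame("top");q,e=r.grab_frame("side"); cv2.imwrite("pics/t3.png",p[:,:,::-1])
a=cv2.resize(p[125:285,190:320],None,fx=3.7,fy=3.7,interpolation=cv2.INTER_CUBIC).astype(float)[:,:,::-1]; 
cv2.imwrite("pics/align.png",np.clip(a*1.5,0,255).astype(np.uint8))
E
```

```text
time: 14.0
position: [0.4525, 0.0589, 0.0755]
orientation: [0.0, 0.996, 0.085, -0.005]
wrist_force: [-19.9, 2.9, 30.2]
gripper_width: 0.133
grasp_force: 62.7
t 14.0 pos [452.5  58.9  75.5] yaw 9.72 tilt [-0.0102 -0.0014] F [-19.92   2.89  30.17] w 11.4 g 62.7 j7 -1.8
delta mm [6.1 1.2 0.4] roll -0.001
```

View pics/align.png

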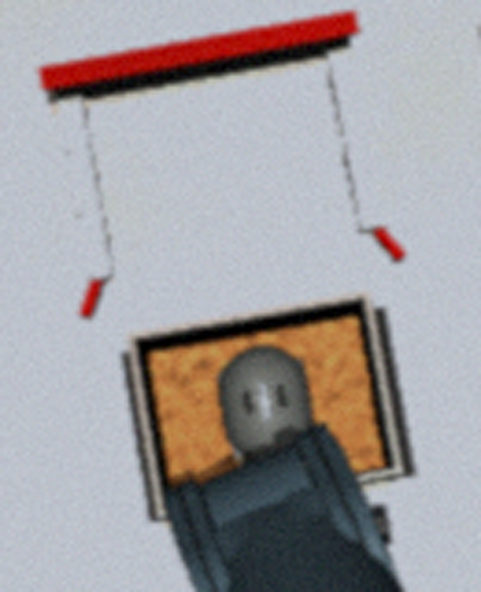

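The picture shows the tray rim's back edge, (135,338)-(367,298), parallel to the stop, (42,70)-(355,15), so the yaw is good. The down-force of 30 N is too high, so I'll relieve it and compute the lateral offset.

```bash
python3 -m inch '[[5,[0,0,-0.5],0],[5,[0,0,-1],0],[5,[0,0,-1],0],[5,[0,0,-1],0]]'; python3 go.py .4587 .0588 .075 9.8
python3 - <<'E'
from h import *
np.set_printoptions(precision=4,suppress=True)
A=lambda x,y,z:at("top",190+(x+.5)/3.7-.5,125+(y+.5)/3.7-.5,z)[:2]
O=np.array([.7238,.1046]);a=np.radians(9.8);X=np.array([np.cos(a),np.sin(a)]);Y=np.array([-X[1],X[0]])
D=lambda p:np.round(np.array([(p-O)@X,(p-O)@Y])*1000,1)
for n,p in dict(stopL=(49,92,.06),stopR=(357,34,.06),lipL=(110,276,.018),lipR=(361,230,.018),lipL2=(85,100,.018),lipR2=(330,58,.018),flL=(82,316,.018),flR=(404,258,.018),
  rimBL=(133,338,.12),rimBR=(368,297,.12),rimFL=(153,521,.12),rimFR=(405,474,.12),flgBL=(123,352,.008),flgBR=(384,308,.008)).items(): print(n,D(A(*p)))
E
```

```text
time: 14.5
position: [0.4556, 0.0581, 0.0755]
orientation: [0.0, 0.996, 0.085, -0.002]
wrist_force: [-6.0, -0.1, 2.6]
gripper_width: 0.13
grasp_force: 58.6
t 14.5 pos [455.6  58.1  75.5] yaw 9.75 tilt [-0.0048 -0.0011] F [-5.96 -0.14  2.56] w 11.1 g 58.6 j7 -1.8
delta mm [ 3.2 -0.2  0.5] roll -0.001
stopL [ 56.7 105.8]
stopR [  58.1 -108.8]
lipL [-69.6  90.1]
lipR [-69.9 -88.5]
lipL2 [56.7 85.6]
lipR2 [ 54.8 -89.7]
flL [-93.8 114.2]
flR [ -94.8 -114.4]
rimBL [-126.9   74.7]
rimBR [-128.5  -79.5]
rimFL [-245.2   82.8]
rimFR [-245.4  -81.6]
flgBL [-122.8   91.3]
flgBR [-125.9  -94.6]
```

Lateral offset is about 1 mm and yaw about right. Pushing in along tool x in stages with force checks.

```bash
python3 -m inch '[[5,[3,0,-0.3],0],[5,[7,0,-0.3],0],[5,[12,0,-0.3],0],[5,[17,0,-0.3],0],[5,[22,0,-0.3],0],[5,[27,0,-0.3],0],[5,[30,0,-0.3],0],[5,[30,0,-0.3],0]]'; python3 go.py .6361 .0895 .075 9.8
```

```text
time: 15.3
position: [0.4884, 0.0637, 0.0761]
orientation: [-0.0, 0.996, 0.085, 0.0]
wrist_force: [0.4, 0.6, -7.4]
gripper_width: 0.132
grasp_force: 58.3
t 15.3 pos [488.4  63.7  76.1] yaw 9.72 tilt [0.0005 0.0003] F [ 0.42  0.63 -7.35] w 11.2 g 58.3 j7 -1.79
delta mm [149.9  -0.5   1.2] roll -0.001
```

```bash
python3 -m inch '[[5,[0,0,0.5],0],[5,[3,0,0.6],0],[5,[8,0,0.6],0],[5,[13,0,0.6],0],[5,[18,0,0.6],0],[5,[23,0,0.6],0],[5,[27,0,0.6],0],[5,[30,0,0.6],0],[5,[30,0,0.6],0]]'; python3 go.py .6361 .0895 .075 9.8
```

```text
time: 16.2
position: [0.5181, 0.0688, 0.0758]
orientation: [-0.0, 0.996, 0.085, 0.001]
wrist_force: [1.6, 0.2, -7.1]
gripper_width: 0.135
grasp_force: 58.5
t 16.2 pos [518.1  68.8  75.8] yaw 9.73 tilt [0.001  0.0003] F [ 1.6   0.23 -7.07] w 11.5 g 58.5 j7 -1.78
delta mm [119.8  -0.4   0.9] roll -0.001
```

```bash
python3 -m inch '[[5,[0,0,0.4],0],[5,[3,0,0.4],0],[5,[8,0,0.4],0],[5,[13,0,0.4],0],[5,[18,0,0.4],0],[5,[23,0,0.4],0],[5,[27,0,0.4],0],[5,[30,0,0.4],0],[5,[30,0,0.4],0]]'; python3 go.py .6361 .0895 .075 9.8
```

```text
time: 17.1
position: [0.5468, 0.0738, 0.0756]
orientation: [0.0, 0.996, 0.085, -0.0]
wrist_force: [-3.6, -1.1, 0.1]
gripper_width: 0.134
grasp_force: 59.7
t 17.1 pos [546.8  73.8  75.6] yaw 9.73 tilt [-0.0006 -0.0002] F [-3.64 -1.13  0.09] w 11.4 g 59.7 j7 -1.77
delta mm [90.7 -0.4  0.5] roll -0.001
```

Fz is now about 0, the tray is on the table, and it is inside the mouth. Continuing.

```bash
python3 -m inch '[[5,[4,0,0],0],[5,[9,0,0],0],[5,[14,0,0],0],[5,[19,0,0],0],[5,[24,0,0],0],[5,[29,0,0],0],[5,[34,0,0],0],[5,[39,0,0],0],[5,[40,0,0],0],[5,[40,0,0],0]]'; python3 go.py .6361 .0895 .075 9.8
python3 -m inch '[[5,[4,0,0],0],[5,[9,0,0],0],[5,[14,0,0],0],[5,[19,0,0],0],[5,[24,0,0],0],[5,[28,0,0],0],[5,[30,0,0],0],[5,[30,0,0],0]]'; python3 go.py .6361 .0895 .075 9.8
```

```text
time: 18.1
position: [0.5862, 0.0805, 0.0756]
orientation: [0.0, 0.996, 0.085, -0.0]
wrist_force: [-4.3, -1.1, 1.6]
gripper_width: 0.128
grasp_force: 59.9
t 18.1 pos [586.2  80.5  75.6] yaw 9.73 tilt [-0.0004 -0.0002] F [-4.33 -1.1   1.57] w 10.9 g 59.9 j7 -1.76
delta mm [50.7 -0.4  0.6] roll -0.001
time: 18.9
position: [0.6154, 0.0855, 0.0756]
orientation: [0.0, 0.996, 0.085, -0.001]
wrist_force: [-6.3, -0.9, 4.1]
gripper_width: 0.132
grasp_force: 60.0
t 18.9 pos [615.4  85.5  75.6] yaw 9.73 tilt [-0.0012 -0.0004] F [-6.33 -0.87  4.13] w 11.3 g 60.0 j7 -1.75
delta mm [21.1 -0.4  0.6] roll -0.001
```

Smooth. The stop is about 20 mm ahead, so I'll slow down.

```bash
python3 -m inch '[[5,[2,0,-0.1],0],[5,[4,0,-0.1],0],[5,[6,0,-0.1],0],[5,[8,0,-0.1],0],[5,[10,0,-0.1],0],[5,[12,0,-0.1],0],[5,[14,0,-0.1],0],[5,[14,0,-0.1],0]]'; python3 go.py .6361 .0895 .075 9.8
python3 -m inch '[[5,[1,0,0],0],[5,[2,0,0],0],[5,[3,0,0],0],[5,[4,0,0],0],[5,[4,0,0],0]]'; python3 go.py .6361 .0895 .075 9.8
```

```text
time: 19.7
position: [0.6292, 0.0879, 0.0756]
orientation: [0.0, 0.996, 0.085, -0.001]
wrist_force: [-5.6, -1.1, 2.3]
gripper_width: 0.131
grasp_force: 59.8
t 19.7 pos [629.2  87.9  75.6] yaw 9.73 tilt [-0.001  -0.0003] F [-5.58 -1.11  2.29] w 11.2 g 59.8 j7 -1.75
delta mm [ 7.  -0.4  0.6] roll -0.001
time: 20.2
position: [0.6329, 0.0885, 0.0756]
orientation: [0.0, 0.996, 0.085, -0.001]
wrist_force: [-6.2, -0.5, 3.4]
gripper_width: 0.132
grasp_force: 60.0
t 20.2 pos [632.9  88.5  75.6] yaw 9.73 tilt [-0.0015 -0.0004] F [-6.19 -0.54  3.39] w 11.3 g 60.0 j7 -1.75
delta mm [ 3.3 -0.4  0.6] roll -0.001
```

```bash
f='import numpy as np;from plant import r;s=r.observe();print(np.round(s["wrist_force"],2),np.round(s["position"],4))'
python3 -m inch '[[5,[1,0,0],0],[5,[2,0,0],0],[5,[2,0,0],0]]'>/dev/null; python3 -c "$f"
python3 -m inch '[[5,[1,0,0],0],[5,[2,0,0],0],[5,[2,0,0],0]]'>/dev/null; python3 -c "$f"
```

```text
[-8.41 -1.19  5.  ] [0.6344 0.0887 0.0756]
[-16.47  -2.97  12.22] [0.6343 0.0887 0.0756]
```

```bash
f='import numpy as np;from plant import r;s=r.observe();print(np.round(s["wrist_force"],2),np.round(s["position"],4))'
python3 -m inch '[[5,[1,0,0],0],[5,[1,0,0],0]]'>/dev/null; python3 -c "$f"
```

```text
[-19.35  -2.64  15.75] [0.6343 0.0886 0.0756]
```

The tray has stopped against something firm at x=0.634, where the back stop is expected. Relieving, releasing and checking.

```bash
python3 -m inch '[[5,[-2,0,-0.3],0],[5,[-2,0,-0.3],0]]'; python3 -m inch '[[20,[0,0,0],0],[30,[0,0,0],0],[60,[0,0,0],0],[60,[0,0,0],0],[60,[0,0,0],0],[60,[0,0,0],0]]'; python3 -m inch '[[60,[0,0,-15],0],[60,[0,0,-45],0],[60,[-10,0,-85],0],[60,[-40,0,-120],0],[60,[-85,0,-140],0],[60,[-130,0,-150],0],[60,[-175,0,-150],0],[60,[-215,0,-150],0],[60,[-230,0,-150],0],[60,[-230,0,-150],0]]'
python3 - <<'E'
from h import *
p,d=r.grab_frame("top");q,e=r.grab_frame("side"); cv2.imwrite("pics/t4.png",p[:,:,::-1]);cv2.imwrite("pics/s4.png",q[:,:,::-1])
a=cv2.resize(p[115:235,185:310],(416,400),interpolation=cv2.INTER_CUBIC); b=cv2.resize(q[150:310,140:290],(375,400),interpolation=cv2.INTER_CUBIC)
cv2.imwrite("pics/home.png",np.clip(np.hstack([a,b])[:,:,::-1]*1.5,0,255).astype(np.uint8))
E
```

```text
time: 21.2
position: [0.6344, 0.0886, 0.0756]
orientation: [0.0, 0.996, 0.085, -0.002]
wrist_force: [-10.1, -1.6, 6.6]
gripper_width: 0.131
grasp_force: 60.4
time: 21.8
position: [0.6368, 0.0892, 0.0758]
orientation: [-0.0, 0.996, 0.085, 0.0]
wrist_force: [-0.1, -1.6, 0.2]
gripper_width: 0.704
grasp_force: 0.0
time: 22.8
position: [0.4081, 0.0497, 0.2267]
orientation: [0.0, 0.996, 0.085, 0.0]
wrist_force: [1.0, 0.5, 0.4]
gripper_width: 0.702
grasp_force: 0.0
```

View pics/home.png

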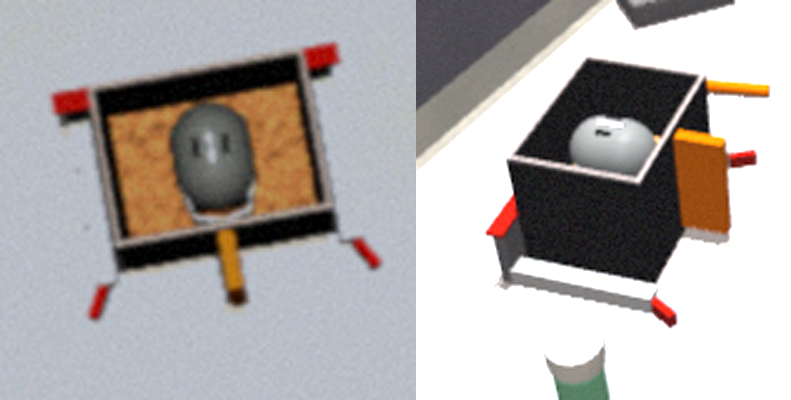

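The tray is between the rails and against the stop, with the helmet upright and its mask towards the fin. To square out any residual skew I'll nudge the fin's end with shut fingers.

```bash
python3 go.py .58 .0793 .06 9.8
```

```text
t 22.9 pos [410.9  50.4 226.8] yaw 9.73 tilt [0.0026 0.0002] F [-0.3   0.07 -0.28] w 60.2 g 0.0 j7 -1.69
delta mm [1.711e+02 1.000e-01 1.673e+02] roll -0.001
```

```bash
f='import numpy as np;from plant import r;s=r.observe();print(np.round(s["wrist_force"],2),np.round(s["position"],4),s["gripper_width"])'
python3 -m inch '[[0,[25,0,15],0],[0,[60,0,40],0],[0,[95,0,75],0],[0,[130,0,110],0],[0,[155,0,140],0],[0,[168,0,160],0],[0,[171,0,166],0],[0,[171,0,167],0],[0,[171,0,167],0],[0,[171,0,167],0]]'>/dev/null; python3 -c "$f"
python3 -m inch '[[0,[3,0,0],0],[0,[6,0,0],0],[0,[9,0,0],0],[0,[12,0,0],0],[0,[15,0,0],0],[0,[17,0,0],0],[0,[17,0,0],0]]'>/dev/null; python3 -c "$f"
python3 -m inch '[[0,[2,0,0],0],[0,[4,0,0],0],[0,[5,0,0],0],[0,[5,0,0],0]]'>/dev/null; python3 -c "$f"
```

```text
[0.98 0.49 0.67] [0.5788 0.0791 0.0601] 0.0016233575842393882
[0.67 0.23 0.08] [0.5955 0.0821 0.0587] -0.0025929337776017356
[-0.61 -0.2  -0.58] [0.6003 0.0829 0.0588] -0.0008312522772579377
```

```bash
f='import numpy as np;from plant import r;s=r.observe();print(np.round(s["wrist_force"],2),np.round(s["position"],4))'
python3 -m inch '[[0,[2,0,0],0],[0,[4,0,0],0],[0,[5,0,0],0],[0,[5,0,0],0]]'>/dev/null; python3 -c "$f"
python3 -m inch '[[0,[1.5,0,0],0],[0,[3,0,0],0],[0,[3,0,0],0]]'>/dev/null; python3 -c "$f"
```

```text
[-0.91 -0.85  0.13] [0.6052 0.0838 0.0588]
[ 0.53  0.79 -0.36] [0.6083 0.0843 0.0588]
```

```bash
f='import numpy as np;from plant import r;s=r.observe();print(np.round(s["wrist_force"],2),np.round(s["position"],4))'
python3 -m inch '[[0,[1.5,0,0],0],[0,[3,0,0],0],[0,[3,0,0],0]]'>/dev/null; python3 -c "$f"
python3 -m inch '[[0,[1,0,0],0],[0,[2,0,0],0],[0,[2,0,0],0]]'>/dev/null; python3 -c "$f"
```

```text
[-5.25 -0.19  0.66] [0.6088 0.0843 0.0581]
[-9.7  -1.72  2.81] [0.6089 0.0843 0.0575]
```

```bash
f='import numpy as np;from plant import r;s=r.observe();print(np.round(s["wrist_force"],2),np.round(s["position"],4))'
python3 -m inch '[[0,[1.5,0,0],0],[0,[3,0,0],0],[0,[3,0,0],0]]'>/dev/null; python3 -c "$f"
python3 -m inch '[[0,[-4,0,0],0],[0,[-20,0,0],0],[0,[-40,0,0],0],[0,[-70,0,-20],0],[0,[-100,0,-50],0],[0,[-140,0,-90],0],[0,[-180,0,-130],0],[0,[-215,0,-150],0],[0,[-225,0,-150],0],[0,[-225,0,-150],0]]' >/dev/null; python3 -c "$f"
python3 - <<'E'
from h import *
p,d=r.grab_frame("top");q,e=r.grab_frame("side"); cv2.imwrite("pics/t5.png",p[:,:,::-1])
a=cv2.resize(p[115:235,185:310],None,fx=4.5,fy=4.5,interpolation=cv2.INTER_CUBIC)
cv2.imwrite("pics/final.png",np.clip(a[:,:,::-1]*1.5,0,255).astype(np.uint8))
E
```

```text
[-16.15  -2.68   5.2 ] [0.6091 0.0842 0.0567]
[ 0.66 -0.6  -0.03] [0.3937 0.0472 0.2094]
```

View pics/final.png

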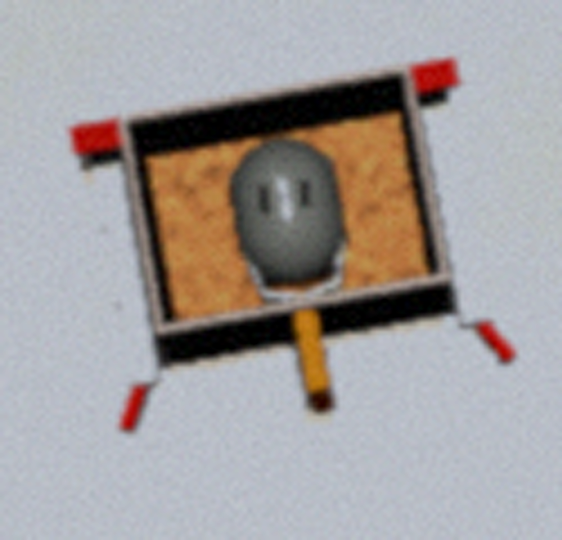

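The tray is square against the red stop, (75,135)-(455,75), and did not move under 16 N. The helmet is upright with its mask at (300,285) towards the fin. Handing in.

```bash
python3 -c "
from plant import r
print(r.sign_off())"
```

```text
the job is handed in; nothing more can be done
None
```

The grey helmet is in the well, set down at about 2.4 N and released upright with its mask towards the fin; the loaded tray is home against the back stop, and the job is handed in at about 27 s (limit 54 s).

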